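# Slide the baking tray onto the right rails of the wire rack

### The arm

A 6-joint arm with a two-finger parallel gripper is mounted at the origin on a cart in front of the work surface, level with it; the furniture and walls round the work are solid. World frame = base frame: x ahead of the robot, y to its left, z up, the work surface at z = 0. Lengths are in mm, angles in degrees, forces in N, time in s.
With the tool pointing down it reaches from about 350 to 850 mm from the base axis. Payload 8.1 kg.
Tool frame: the origin (TCP) lies midway between the tips of the shut fingers; the grasp point (between the pads) lies 19 mm behind it; z points along the fingers, y is the line along which they close (so a half turn about z gives the same grasp; the last joint's range is limited). The gripper opens to 85 mm and grips with 20 to 120 N. Pads are 22 mm wide; open, the fingers measure 114 mm over their backs; the gripper's body (76 mm by 85 mm) begins 54 mm behind the grasp point. The pads swing forward as they close: fully open they stand 13 mm farther back than shut.
Start: joints at [-72.96, 7.471, 85.268, -0, 87.261, -4.893], TCP at [224.132, -556.57, 231.292] pointing down, gripper open.
Joint ranges: [-169.43, 169.43], [-51.17, 129.36], [1.28, 143.12], [-76.62, 256.62], [0, 156.53], [-152.29, 152.29]. Speed limits (degrees/s): [136.94, 136.94, 159.86, 180, 180, 180].

### API

Orientations are given as [roll, pitch, yaw] about the fixed x, y, z axes, in that order (R = Rz(yaw) Ry(pitch) Rx(roll)).
In Python, from bench import r gives the robot as it stands.
- The arm moves only by the tool run_rows, called after "Emit:" in YAML: its name, and indented under it one key for each argument. Schema: {"type":"object","properties":{"increments":{"type":"array","items":{"type":"object","properties":{"rx":{"type":"number"},"ry":{"type":"number"},"rz":{"type":"number"},"tx":{"type":"number"},"ty":{"type":"number"},"tz":{"type":"number"},"aperture":{"type":"number"}},"additionalProperties":false,"required":["aperture"]},"minItems":1,"maxItems":8},"grip_n":{"type":"number"},"only":{"type":"string"},"quiet":{"type":"boolean"},"lines":{"type":"string"}},"required":["increments"],"additionalProperties":false}. increments is a list of rows, 1 to 8 of them, each an object with the fields rx, ry, rz (a rotation vector in normalised numbers (1 is 120 degrees)), tx, ty, tz (the shift in shares of 750 mm (1.0 is 750 mm)), aperture (the finger opening in mm); a field left out counts as zero (the opening has to be given); each row is the pose to reach, as a shift and turn from the pose commanded when the call began, along the tool's axes at that moment; what a row does not reach only later rows make up. A row lasts 1/8 s, in which the tool goes at most 62.5 mm and 10.7 degrees, less where a joint would pass 70% of its speed; a pose out of reach is approached as far as the arm can. The fingers move at their own pace and stop on an object; grip_n is the grip in N (left out, the last holds). Time passes only in rows, so rows that do not move let the fingers close. The tool returns the time, the measured TCP pose, the force, the opening and the grip force at its end. only (a regular expression) keeps the lines of the reply that match it, lines (a string "A,B") keeps lines A to B, and quiet returns only ok. Shift and turn numbers lie between -1 and 1, and a call with a number outside is refused. Input that does not fit is refused with a message, and nothing moves.
- r.sense(): the state, without advancing time (a new reading comes with each control period).
- r.snapshot(name): name is "scene" or "side" or "wrist"; returns a dict with "pixels" (420x560x3 uint8, blue, green, red), "fx", "fy", "cx", "cy" (pixels), "pose" (4x4, takes a point from camera to world coordinates). Camera axes: x right, y up, looking along -z (the intrinsics and any distortion apply to the point x, -y, -z); pixel columns grow to the right and rows downward; lengths in mm; the calibration is good to about 2 mm. A picture is of the moment at which its call begins. There is no depth.
- r.hand_in(): hands the job in; it is judged then, once.
The state is a dict: "time": time; "joint_pos": joint angles; "qd": joint speeds; "joint_efforts": joint torques, N m; "tool_pos": TCP position; "tcp_rot": TCP orientation; "ft_force": force on the tool from outside, world axes, zero at the start; "wrist_torque": the same for the moment, N m; "finger_gap": finger opening in mm; "grip_force": force on a finger pad.
Only numpy, scipy, OpenCV 4.12 (cv2) and the standard library are available. Lean on these libraries where they do the work, as an engineer would, in place of code of your own. Each camera call takes 0.05 s, during which the arm holds its last target. There are 200 camera calls.

### The job

Put the small baking tray away in the wire rack: slide it, handle towards you, onto the lowest pair of rails that clears whatever is standing inside the rack, and push it fully home against the back stops. Leave what stands in the rack standing where it is, and do not shift or knock over the jars, the pepper mill or the egg timer on the worktop.

Things in the scene. Friction and masses are not known exactly. Their poses are not given: they have to be found in the camera images.
- tray: Small empty dark steel baking tray, loose, about 0.16 kg: pan 100 mm (x) by 130 mm (y), walls 16 mm high, flat underside. A wooden bar handle sticks out at -x: 20 mm wide (y), z = 18 to 34 mm, from x = -52 to its square end at x = -102 mm. Origin: middle of the pan's underside; z up. Starts flat on the worktop left of the rack, handle roughly towards the robot.
- tray_grip (a point): Middle of the tray's wooden handle: 77 mm from the pan's centre along the tray's -x, 26 mm above its underside; axes as the tray's.
- rack: Fixed steel wire tray rack, 170 mm wide, 295 mm tall, front (-x side) open, no floor: things stand on the worktop inside. Origin: on the worktop, under the centre of a home tray; x is the insertion direction, y left, z up. Three pairs of aluminium angle rails, ledge tops at z = 78, 126, 188 mm. A tray that touches the back stops has its origin at x = 0.5 mm, y within 4 mm of 0.
- rail_low (a point): Mouth of the lowest rail pair, midway between its two ledges, at their tops (z = 78 mm, rack x = -85 mm). Every pair: ledges 3 mm thick from rack x = -85 to 55 mm, inner edges at y = +-53 mm; upright flanges 14 mm above them guide the tray's sides, 138 mm apart inside, flared to about 148 mm over the front 20 mm.
- rail_mid (a point): The same point of the middle pair (z = 126 mm).
- rail_top (a point): The same point of the top pair (z = 188 mm).
- grid_edge (a point): Middle of the front edge of the wire grid that roofs the rack, at rack x = -110 mm; grid from z = 286 to 296 mm. It overhangs the rail mouths by 25 mm; the end of a home tray's handle is 8 mm behind this edge, so a vertical gripper cannot follow it in. Posts (8 mm wire) at rack x = -65 and 50 mm, y = +-77 mm.
- timer: Loose round grey-green egg timer, 69 mm wide, 61 mm tall; origin under its middle, z up. One of the three things (timer, jar, mill) stands inside the rack within 20 mm of the rack's origin (horizontally); the other two stand on the worktop to the right.
- jar: Loose round spice jar with dark lid and yellow contents, 49 mm wide, 108 mm tall; origin under its middle, z up. May be the one that stands in the rack.
- mill: Loose turned wooden pepper mill, 58 mm wide, 170 mm tall; origin under its middle, z up. May be the one that stands in the rack.
- spice_jar: Loose bystander at the back left of the worktop: spice jar with a tan lid, 54 mm wide, 122 mm tall; origin under its middle.

How it is judged (in metres and radians):
On the way, in this order (a step that is already met when the one before it is completed fails the run):
1. the tray is held up off the worktop (height (world z) of tray above 0.05 m), for 0.1 s.
2. the tray is on the lowest rail pair that clears what stands in the rack, at least partly in (((horizontal distance between timer and rack below 0.05 m and z of tray in the frame of rack between 0.066 and 0.093 m) or (horizontal distance between jar and rack below 0.05 m and z of tray in the frame of rack between 0.114 and 0.141 m) or (horizontal distance between mill and rack below 0.05 m and z of tray in the frame of rack between 0.176 and 0.203 m)) and x of tray in the frame of rack between -0.115 and 0.01 m and y of tray in the frame of rack between -0.015 and 0.015 m), for 0.1 s.
At the end, for the whole second after the job is handed in: The tray rests level and still on both ledges of the lowest pair clearing the thing in the rack (78 mm: timer, 126: jar, 188: mill; height within 5 mm), handle to the front, home within 5 mm of the back stops, within 8 mm of the middle sideways (((horizontal distance between timer and rack below 0.05 m and z of tray in the frame of rack between 0.073 and 0.083 m) or (horizontal distance between jar and rack below 0.05 m and z of tray in the frame of rack between 0.121 and 0.131 m) or (horizontal distance between mill and rack below 0.05 m and z of tray in the frame of rack between 0.183 and 0.193 m)) and x of tray in the frame of rack between -0.005 and 0.005 m and y of tray in the frame of rack between -0.008 and 0.008 m and angle between tray's own z axis and vertical below 0.05 rad and x of tray_grip in the frame of rack below -0.05 m and linear speed of tray below 0.01 m/s); the robot touches nothing.
It fails at once if the egg timer is shifted more than 25 mm or tipped over (distance of timer from where it was at the start of the episode above 0.025 m or angle between timer's own z axis and vertical above 0.25 rad).
It fails at once if the spice jar with dark lid is shifted more than 25 mm or tipped over (distance of jar from where it was at the start of the episode above 0.025 m or angle between jar's own z axis and vertical above 0.25 rad).
It fails at once if the pepper mill is shifted more than 25 mm or tipped over (distance of mill from where it was at the start of the episode above 0.025 m or angle between mill's own z axis and vertical above 0.25 rad).
It fails at once if the spice jar with tan lid is shifted more than 25 mm or tipped over (distance of spice_jar from where it was at the start of the episode above 0.025 m or angle between spice_jar's own z axis and vertical above 0.25 rad).
It also fails if it takes over 48 s, if anything falls off the work surface, if the arm or the gripper's body presses on something with over 40 N, if the wrist force passes 120 N, or if a joint passes its speed limit or range.

## Working session

There is one attempt and no reset: what is moved stays moved. The work goes in short steps, Python scripts to look and compute and a tool call to move; the robot and the scene stay as the last step left them, time stands still between calls to the robot, and variables do not carry over. Pictures are saved under pics/ and viewed, at most 12 in all, crops included, and the job is handed in when it is done.

```bash
ls; mkdir -p pics
```

Run:
```python
from bench import r
import cv2,numpy as np,pickle
d={}
for n in("scene","side"):
    s=r.snapshot(n);d[n]=s;cv2.imwrite(f"pics/{n}0.png",s["pixels"]);print(n,{k:(v if not hasattr(v,'shape') else np.round(v,3).tolist()) for k,v in s.items() if k!="pixels"})
pickle.dump(d,open("s0.pkl","wb"))
print(r.sense())
```

```text
bench.py
pics
scene {'fx': 505.5447548024542, 'fy': 505.5447548024542, 'cx': 278.53174259584955, 'cy': 217.96239428554313, 'pose': [[-0.738, 0.421, -0.528, -256.699], [-0.675, -0.479, 0.561, 865.558], [-0.016, 0.771, 0.637, 1241.508], [0.0, 0.0, 0.0, 1.0]]}
side {'fx': 447.8613975031468, 'fy': 447.8613975031468, 'cx': 275.404414182626, 'cy': 212.55836747049705, 'pose': [[0.986, 0.09, -0.139, 453.836], [-0.163, 0.396, -0.904, -1176.859], [-0.026, 0.914, 0.405, 689.753], [0.0, 0.0, 0.0, 1.0]]}
{'time': 0.1, 'joint_pos': array([-7.29608619e+01,  7.51167374e+00,  8.53242117e+01, -4.88548659e-04,
        8.72597624e+01, -4.89469852e+00]), 'qd': array([-0.04132783, -0.0878598 , -0.14598553, -0.03700847,  0.01792414,
       -0.01041265]), 'joint_efforts': array([ 7.47912309e-04, -5.70951211e+01, -5.01943052e+01, -2.25913150e-04,
        8.07940378e-03,  2.80899762e-06]), 'tool_pos': array([ 223.97844938, -556.09606702,  230.3287736 ]), 'tcp_rot': array([-1.79904659e+02, -7.67494810e-03,  2.19338540e+01]), 'ft_force': array([ 0.1573774 , -0.70486372, -0.20087122]), 'wrist_torque': array([ 0.00356552, -0.01674724, -0.03327588]), 'grip_force': 0.0, 'finger_gap': 85.25316939738946}
```

View pics/scene0.png

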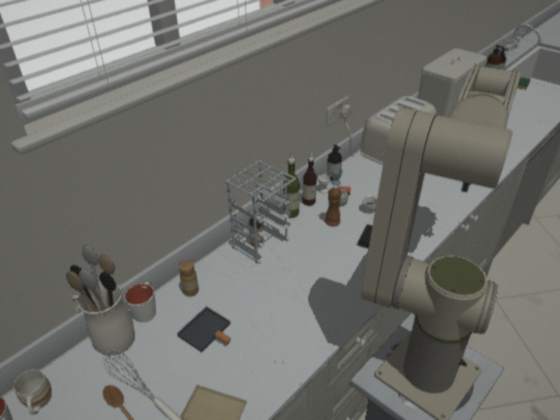

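View pics/side0.png

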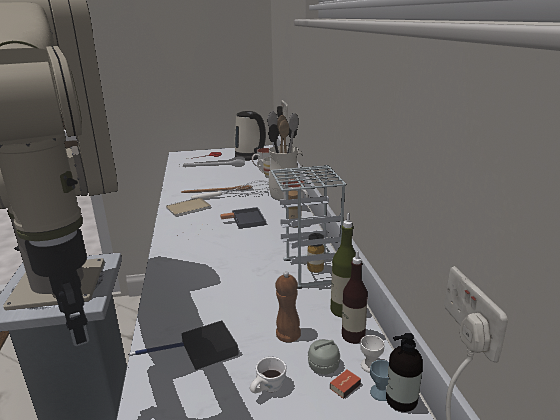

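The scene view shows the tray at about (204,329) with its handle at (222,337), and the rack around (260,205). The side view shows the mill (287,308) and timer (324,355) outside on the worktop. The jar with yellow contents (316,252) is inside the rack, so I want the middle rails. Next I'll enlarge crops of the rack.

Run:
```python
import pickle,cv2,numpy as np
d=pickle.load(open("s0.pkl","rb"))
a=d["scene"]["pixels"][155:355,170:310]; b=d["side"]["pixels"][155:295,265:360]
A=cv2.resize(a,None,fx=3,fy=3,interpolation=cv2.INTER_CUBIC)
B=cv2.resize(b,None,fx=4,fy=4,interpolation=cv2.INTER_CUBIC)
A=cv2.convertScaleAbs(A,alpha=1.5);B=cv2.convertScaleAbs(B,alpha=1.5)
c=np.zeros((600,800,3),np.uint8);c[:600,:420]=A;c[:560,420:800]=B
cv2.imwrite("pics/crop0.png",c)
```

```text
(no output)
```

View pics/crop0.png

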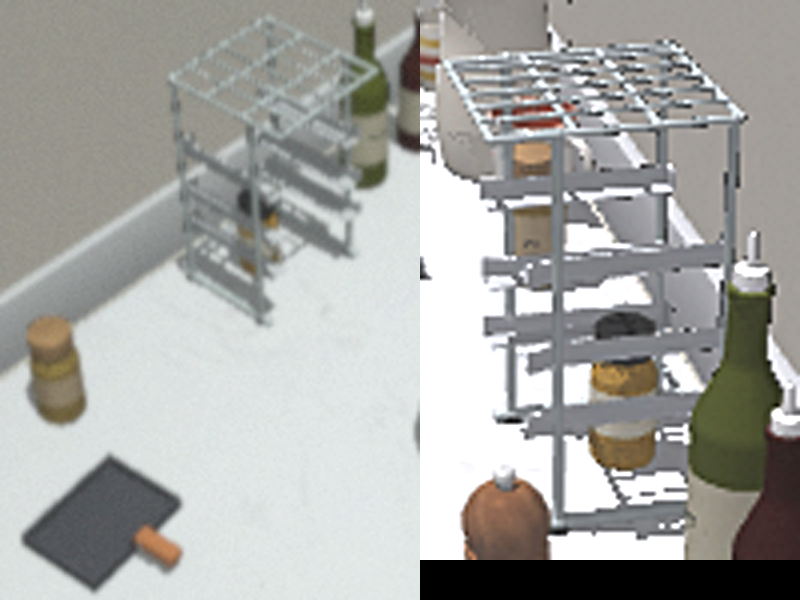

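The crop shows all four grid roof corners in both views. In the scene part they are at about (172,78), (268,18), (378,70) and (258,125). In the side part they are at about (448,60), (490,140), (745,120) and (670,45). I'll triangulate these and measure the tray by mask.

Create h.py:
```python
import numpy as np,cv2
def ray(s,u,v):
    d=np.array([(u-s["cx"])/s["fx"],-(v-s["cy"])/s["fy"],-1.]);P=np.array(s["pose"])
    return P[:3,3],P[:3,:3]@d
def plane(s,u,v,z):
    o,d=ray(s,u,v);return o+d*(z-o[2])/d[2]
def tri(rs):
    A=np.zeros((3,3));b=np.zeros(3)
    for o,d in rs:
        d=d/np.linalg.norm(d);M=np.eye(3)-np.outer(d,d);A+=M;b+=M@o
    return np.linalg.solve(A,b)
```

Run:
```python
import pickle
from h import *
d=pickle.load(open("s0.pkl","rb"));sc,si=d["scene"],d["side"]
cs={"FL":((258,125),(448,60)),"FR":((378,70),(490,140)),"BR":((268,18),(745,120)),"BL":((172,78),(670,45))}
for k,(a,b) in cs.items():
    a=(170+(a[0]-1)/3,155+(a[1]-1)/3);b=(265+(b[0]-420-1.5)/4,155+(b[1]-1.5)/4)
    print(k,tri([ray(sc,*a),ray(si,*b)]).round(1),plane(sc,*a,296).round(1),plane(si,*b,296).round(1))
hsv=cv2.cvtColor(sc["pixels"],cv2.COLOR_BGR2HSV)
R=np.zeros(hsv.shape[:2],np.uint8);R[295:365,170:240]=1
m=((hsv[...,2]<90)&(R>0)).astype(np.uint8)
c=max(cv2.findContours(m,0,2)[0],key=cv2.contourArea);print("pan area",cv2.contourArea(c))
q=cv2.approxPolyDP(c,6,True)[:,0];print(q.tolist())
for p in q: print(plane(sc,*p,16).round(1),plane(sc,*p,0).round(1))
m=((hsv[...,0]<20)&(hsv[...,1]>120)&(hsv[...,2]>90)&(R>0)).astype(np.uint8)
c=max(cv2.findContours(m,0,2)[0],key=cv2.contourArea)
M=cv2.moments(c);u,v=M["m10"]/M["m00"],M["m01"]/M["m00"];print("handle",u,v,cv2.contourArea(c),plane(sc,u,v,28).round(1))
```

```text
FL [636.    7.6 297.5] [651.2   1.4 296. ] [626.3  -8.  296. ]
FR [ 627.6 -159.1  292.3] [ 622.5 -154.5  296. ] [ 627.3 -166.4  296. ]
BR [ 791.7 -156.7  290.3] [ 783.7 -149.7  296. ] [ 788.4 -169.   296. ]
BL [785.8  -1.8 291.6] [779.8   2.7 296. ] [783.3 -12.9 296. ]
pan area 1183.0
[[207, 307], [178, 333], [200, 351], [214, 339], [228, 342], [214, 333], [229, 321]]
[631.3 258.5  16. ] [642.9 250.5   0. ]
[620.1 383.4  16. ] [631.6 377.1   0. ]
[521.7 381.6  16. ] [531.9 375.3   0. ]
[523.1 326.1  16. ] [533.3 319.    0. ]
[484.2 305.8  16. ] [493.9 298.5   0. ]
[539.4 311.4  16. ] [549.8 304.2   0. ]
[538.9 250.4  16. ] [549.3 242.4   0. ]
handle 221.96330275229357 336.30886850152905 54.5 [505.1 309.2  28. ]
```

Rack estimate: front grid edge near x≈630, centre y≈-78, so the origin is around (735,-78). Tray: centre about (578,318), yaw about 6°, handle at (505,309). The ray heights and sizes are plausible but coarse. I'll move to a tilted pre-grasp via a safe waypoint and refine with the wrist camera.

Add to h.py:
```python
from scipy.spatial.transform import Rotation as Ro
def Rt(yaw,el):  # el: tool depression below horizontal, deg; fingers close horizontally
    y,e=np.radians([yaw,el]);c,s=np.cos(e),np.sin(e)
    return Ro.from_euler('z',yaw,degrees=True).as_matrix()@np.array([[s,0,c],[0,-1,0],[c,0,-s]])
def go(T,yaw,el,cur=None,curR=None):  # T: target TCP
    from bench import r
    s=r.sense();p=s["tool_pos"] if cur is None else cur
    R=Ro.from_euler('xyz',s["tcp_rot"],degrees=True).as_matrix() if curR is None else curR
    print(np.r_[Ro.from_matrix(R.T@Rt(yaw,el)).as_rotvec(degrees=True),R.T@(np.array(T)-p)].round(1))
def tcp(G,yaw,el): return np.array(G)+19*Rt(yaw,el)[:,2]   # G: grasp point
```

```bash
python3 -c "
from h import *
go((430,-100,300),10,70)
go((430,150,290),8,55)
go(tcp((430,300,150),6,45),6,45)"
```

```text
[  -2.2   19.9   11.8  361.5 -346.2  -69. ]
[  -4.3   34.8   13.5  454.9 -578.1  -58.6]
[  -6.3   44.7   15.1  523.8 -713.3   95. ]
```

The rows are not in the units I measure in: shifts go in shares of 750 mm and turns go in shares of 120 degrees. I convert before sending: 360 mm / 750 = 0.48, -346 mm / 750 = -0.4613, 20 degrees / 120 = 0.1667.

Emit:
run_rows:
  increments:
    - {"rx": -0.0167, "ry": 0.0833, "rz": 0.05, "tx": 0.24, "ty": -0.2307, "tz": -0.092, "aperture": 85}
    - {"rx": -0.0167, "ry": 0.1667, "rz": 0.1, "tx": 0.48, "ty": -0.4613, "tz": -0.092, "aperture": 85}
    - {"rx": -0.0167, "ry": 0.1667, "rz": 0.1, "tx": 0.48, "ty": -0.4613, "tz": -0.092, "aperture": 85}
    - {"rx": -0.0167, "ry": 0.1667, "rz": 0.1, "tx": 0.48, "ty": -0.4613, "tz": -0.092, "aperture": 85}
    - {"rx": -0.0167, "ry": 0.1667, "rz": 0.1, "tx": 0.48, "ty": -0.4613, "tz": -0.092, "aperture": 85}
    - {"rx": -0.0167, "ry": 0.1667, "rz": 0.1, "tx": 0.48, "ty": -0.4613, "tz": -0.092, "aperture": 85}
    - {"rx": -0.0167, "ry": 0.1667, "rz": 0.1, "tx": 0.48, "ty": -0.4613, "tz": -0.092, "aperture": 85}
    - {"rx": -0.0167, "ry": 0.1667, "rz": 0.1, "tx": 0.48, "ty": -0.4613, "tz": -0.092, "aperture": 85}

```text
time: 1.1
tool_pos: [427.2, -103.6, 299.9]
tcp_rot: [-179.9, -20.1, 9.7]
ft_force: [1.5, -1.2, -0.4]
finger_gap: 84.8
grip_force: 0.0
```

```bash
python3 -c "
from h import *
go((430,150,290),8,55)
go(tcp((420,300,130),6,45),6,45)"
```

```text
[  -0.9   14.9    1.5   39.5 -249.4   25.5]
[  -2.1   24.9    3.2    7.1 -397.8  198.5]
```

Run:
```python
from bench import r
import cv2,pickle
s=r.snapshot("wrist");pickle.dump(s,open("w1.pkl","wb"));cv2.imwrite("pics/w1.png",s["pixels"])
```

Emit:
run_rows:
  increments:
    - {"rx": -0.0083, "ry": 0.0667, "rz": 0.0083, "tx": 0.0467, "ty": -0.08, "tz": 0.0333, "aperture": 85}
    - {"rx": -0.0083, "ry": 0.125, "rz": 0.0167, "tx": 0.0533, "ty": -0.3333, "tz": 0.0333, "aperture": 85}
    - {"rx": -0.0083, "ry": 0.125, "rz": 0.0167, "tx": 0.0533, "ty": -0.3333, "tz": 0.0333, "aperture": 85}
    - {"rx": -0.0083, "ry": 0.125, "rz": 0.0167, "tx": 0.0533, "ty": -0.3333, "tz": 0.0333, "aperture": 85}
    - {"rx": -0.0167, "ry": 0.2083, "rz": 0.025, "tx": 0.0093, "ty": -0.5307, "tz": 0.264, "aperture": 85}
    - {"rx": -0.0167, "ry": 0.2083, "rz": 0.025, "tx": 0.0093, "ty": -0.5307, "tz": 0.264, "aperture": 85}
    - {"rx": -0.0167, "ry": 0.2083, "rz": 0.025, "tx": 0.0093, "ty": -0.5307, "tz": 0.264, "aperture": 85}
    - {"rx": -0.0167, "ry": 0.2083, "rz": 0.025, "tx": 0.0093, "ty": -0.5307, "tz": 0.264, "aperture": 85}

```text
time: 2.15
tool_pos: [437.4, 283.1, 133.9]
tcp_rot: [180.0, -44.8, 7.0]
ft_force: [0.6, -0.3, -0.3]
finger_gap: 85.3
grip_force: 0.0
```

Emit:
run_rows:
  increments:
    - {"aperture": 85}

```text
time: 2.28
tool_pos: [434.1, 280.7, 126.1]
tcp_rot: [179.3, -44.1, 7.5]
ft_force: [-0.6, -0.7, -0.0]
finger_gap: 85.1
grip_force: 0.0
```

Run:
```python
from bench import r
import cv2,pickle
s=r.snapshot("wrist");pickle.dump(s,open("w2.pkl","wb"));cv2.imwrite("pics/w2.png",s["pixels"])
```

```text
(no output)
```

View pics/w1.png

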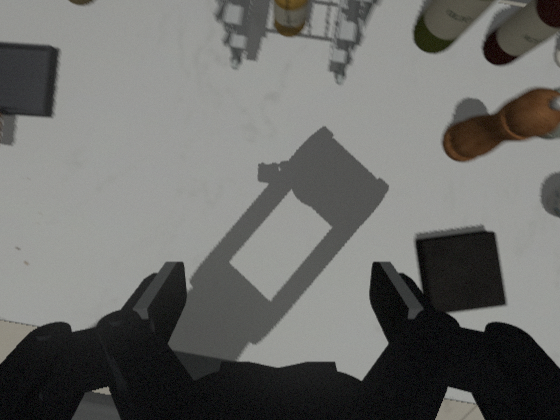

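View pics/w2.png

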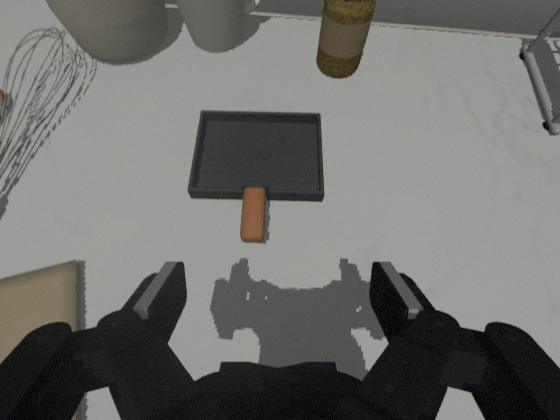

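w1 shows the rack's front feet at about (236,62) and (340,78), with the jar between them. w2 shows the pan from (201,111) to (324,199) and the handle end at about (253,241). I'll compute the tray pose from these.

Run:
```python
import pickle
from h import *
s=pickle.load(open("w2.pkl","rb"));print(np.array(s["pose"])[:3].round(2).tolist(),s["fx"],s["cx"],s["cy"])
for n,p,z in [("BL",(201,111),16),("BR",(321,113),16),("FR",(324,199),0),("FL",(190,198),0)]: print(n,plane(s,*p,z).round(1))
hsv=cv2.cvtColor(s["pixels"],cv2.COLOR_BGR2HSV)
m=((hsv[...,0]<20)&(hsv[...,1]>100)&(hsv[...,2]>60)).astype(np.uint8);m[:170]=0;m[250:]=0;m[:,:200]=0;m[:,320:]=0
c=max(cv2.findContours(m,0,2)[0],key=cv2.contourArea);print(cv2.boundingRect(c))
w=np.array([np.r_[y,np.nonzero(m[y])[0][[0,-1]]] for y in range(192,232,6)])
for y,a,b in w: print(y,a,b,plane(s,(a+b)/2,y,34).round(1),plane(s,a,y,34).round(1)-plane(s,b,y,34).round(1))
w1=pickle.load(open("w1.pkl","rb"))
for p in((236,64),(340,80)):print(plane(w1,*p,0).round(1))
```

```text
[[0.12, 0.89, -0.45, 389.79], [-0.99, 0.11, -0.05, 276.3], [0.01, 0.45, 0.89, 281.63]] 319.46179022527366 277.62974025098964 203.98803912880203
BL [623.4 386.5  16. ]
BR [637.6 257.   16. ]
FR [541.3 245.9   0. ]
FL [525.5 378.1   0. ]
(241, 187, 25, 55)
192 243 265 [522.1 311.4  34. ] [-2.4 19.3  0. ]
198 243 264 [516.1 310.9  34. ] [-2.3 18.2  0. ]
204 243 264 [510.4 310.   34. ] [-2.3 18.1  0. ]
210 243 264 [504.7 309.1  34. ] [-2.3 17.9  0. ]
216 242 263 [499. 309.  34.] [-2.3 17.7  0. ]
222 242 263 [493.5 308.2  34. ] [-2.2 17.5  0. ]
228 241 263 [488.1 307.7  34. ] [-2.3 18.2  0. ]
[662.7  -1.    0. ]
[ 664.9 -155.5    0. ]
```

Tray: centre about (582,317), yaw 6.4°, and the width measures 130 mm as it should. Rack feet are 154.5 mm apart (154 expected), so the origin is about (729,-77) with yaw about 0.8°. I'll grasp the handle at about (499,308.2,28).

Emit:
run_rows:
  increments:
    - {"aperture": 50}
  grip_n: 60

```text
time: 2.45
tool_pos: [439.2, 280.9, 136.0]
tcp_rot: [-179.5, -44.8, 6.1]
ft_force: [0.0, -0.3, 0.0]
finger_gap: 69.6
grip_force: 0.0
```

```bash
python3 -c "
from h import *
T=tcp((499,308.2,28),6.4,45);z=Rt(6.4,45)[:,2];print(T)
go(T-70*z,6.4,45);go(T,6.4,45)"
```

```text
[512.35130066 309.69758832  14.56497116]
[ -0.3   0.2  -0.2 -32.1 -20.   69.8]
[ -0.3   0.2  -0.2 -31.9 -19.6 139.8]
```

To row units: 70 mm / 750 = 0.0933, -32 mm / 750 = -0.0427.

Emit:
run_rows:
  increments:
    - {"tx": -0.0427, "ty": -0.0267, "tz": 0.04, "aperture": 50}
    - {"tx": -0.0427, "ty": -0.0267, "tz": 0.0933, "aperture": 50}
    - {"tx": -0.0427, "ty": -0.0267, "tz": 0.0933, "aperture": 50}
    - {"tx": -0.0427, "ty": -0.0267, "tz": 0.0933, "aperture": 50}

```text
time: 2.95
tool_pos: [470.0, 285.0, 82.5]
tcp_rot: [-178.6, -43.0, 7.1]
ft_force: [0.8, 0.5, -0.1]
finger_gap: 50.2
grip_force: 0.0
```

```bash
python3 -c "
from h import *
go(tcp((499,308.2,28),6.4,45),6.4,45)"
```

```text
[ -1.9   2.    0.5 -13.3 -17.3  80.9]
```

Emit:
run_rows:
  increments:
    - {"aperture": 50}

```text
time: 3.08
tool_pos: [469.3, 286.0, 82.5]
tcp_rot: [-178.6, -43.0, 7.3]
ft_force: [-0.2, 0.4, -0.6]
finger_gap: 50.2
grip_force: 0.0
```

```bash
python3 -c "
from h import *
go(tcp((499,308.2,28),6.4,45),6.4,45)"
```

```text
[ -2.    2.    0.6 -12.9 -16.1  81.2]
```

To row units: 51 mm / 750 = 0.068, 40 mm / 750 = 0.0533, -2 degrees / 120 = -0.0167.

```bash
python3 -c "
from bench import r
print(r.sense()['joint_pos'].round(1))"
```

```text
[ 38.8 -20.9 138.8 -42.3  29.9 152.2]
```

Emit:
run_rows:
  increments:
    - {"tx": -0.008, "ty": -0.0107, "tz": 0.0267, "aperture": 50}
    - {"rx": -0.0083, "ry": 0.0083, "tx": -0.0173, "ty": -0.0213, "tz": 0.0533, "aperture": 50}
    - {"rx": -0.0167, "ry": 0.0167, "rz": 0.0042, "tx": -0.0173, "ty": -0.0213, "tz": 0.068, "aperture": 50}
    - {"rx": -0.0167, "ry": 0.0167, "rz": 0.0042, "tx": -0.0173, "ty": -0.0213, "tz": 0.068, "aperture": 50}

```text
time: 3.58
tool_pos: [499.1, 284.8, 58.8]
tcp_rot: [-179.0, -42.1, 7.9]
ft_force: [-0.5, 0.6, 0.1]
finger_gap: 50.1
grip_force: 0.0
```

```bash
python3 -c "
from h import *
from bench import r
print(r.sense()['joint_pos'].round(1))
go(tcp((499,308.2,28),6.4,45),6.4,45)"
```

```text
[ 35.3 -12.9 135.3 -44.1  24.9 152.2]
[ -2.    2.9   1.  -17.4 -22.1  44.4]
```

Joint 6 is at its limit (152°). A half turn about the tool axis gives the same grasp in mid-range, so I'll back off and flip, using a 50° depression.

To row units: -80 mm / 750 = -0.1067, -60 mm / 750 = -0.08, -70 degrees / 120 = -0.5833.

```bash
sed -i 's/\[\[s,0,c\],\[0,-1,0\],\[c,0,-s\]\]/[[-s,0,c],[0,1,0],[-c,0,-s]]/' h.py
```

Emit:
run_rows:
  increments:
    - {"tz": -0.08, "aperture": 50}
    - {"rz": -0.0833, "tz": -0.1067, "aperture": 50}
    - {"rz": -0.1667, "tz": -0.1067, "aperture": 50}
    - {"rz": -0.25, "tz": -0.1067, "aperture": 50}
    - {"rz": -0.3333, "tz": -0.1067, "aperture": 50}
    - {"rz": -0.4167, "tz": -0.1067, "aperture": 50}
    - {"rz": -0.5, "tz": -0.1067, "aperture": 50}
    - {"rz": -0.5833, "tz": -0.1067, "aperture": 50}

```text
time: 4.58
tool_pos: [445.3, 276.3, 117.7]
tcp_rot: [139.8, -13.8, 83.7]
ft_force: [-0.2, 0.4, 0.5]
finger_gap: 49.9
grip_force: 0.0
```

Emit:
run_rows:
  increments:
    - {"rz": -0.0833, "aperture": 50}
    - {"rz": -0.1667, "aperture": 50}
    - {"rz": -0.25, "aperture": 50}
    - {"rz": -0.3333, "aperture": 50}
    - {"rz": -0.4167, "aperture": 50}
    - {"rz": -0.5, "aperture": 50}
    - {"rz": -0.5833, "aperture": 50}
    - {"rz": -0.6667, "aperture": 50}

```text
time: 5.58
tool_pos: [445.3, 276.3, 117.7]
tcp_rot: [155.2, 35.2, 150.7]
ft_force: [0.0, 0.2, -0.4]
finger_gap: 50.0
grip_force: 0.0
```

```bash
python3 -c "
from h import *
from bench import r
print(r.sense()['joint_pos'].round(1))
T=tcp((499,308.2,28),6.4,50);z=Rt(6.4,50)[:,2]
go(T-70*z,6.4,50)"
```

```text
[ 39.7 -31.4 141.1 -33.9  37.3  -7.6]
[  2.5   1.5 -28.5  25.4  13.3  54.7]
```

To row units: 55 mm / 750 = 0.0733, 40 mm / 750 = 0.0533, -28.5 degrees / 120 = -0.2375.

Emit:
run_rows:
  increments:
    - {"rx": 0.0083, "ry": 0.0042, "rz": -0.0833, "tx": 0.0333, "ty": 0.0173, "tz": 0.0267, "aperture": 50}
    - {"rx": 0.0167, "ry": 0.0083, "rz": -0.1667, "tx": 0.0333, "ty": 0.0173, "tz": 0.0533, "aperture": 50}
    - {"rx": 0.0208, "ry": 0.0125, "rz": -0.2375, "tx": 0.0333, "ty": 0.0173, "tz": 0.0733, "aperture": 50}
    - {"rx": 0.0208, "ry": 0.0125, "rz": -0.2375, "tx": 0.0333, "ty": 0.0173, "tz": 0.0733, "aperture": 50}
    - {"rx": 0.0208, "ry": 0.0125, "rz": -0.2375, "tx": 0.0333, "ty": 0.0173, "tz": 0.0733, "aperture": 50}

```text
time: 6.2
tool_pos: [467.0, 304.1, 67.0]
tcp_rot: [179.6, 40.0, -174.3]
ft_force: [0.6, 0.5, 0.4]
finger_gap: 50.0
grip_force: 0.0
```

```bash
python3 -c "
from h import *
from bench import r
print(r.sense()['joint_pos'].round(1))
T=tcp((499,308.2,28),6.4,50);z=Rt(6.4,50)[:,2]
go(T-30*z,6.4,50);go(T,6.4,50)"
```

```text
[ 41.8 -13.9 133.9 -42.8  33.2 -23.1]
[-0.  -0.  -0.5  0.3  0.6 39.6]
[-0.  -0.  -0.5  0.3  0.6 69.6]
```

Tracking is good now. I'll move straight in and close.

To row units: 69.5 mm / 750 = 0.0927, 55 mm / 750 = 0.0733, -0.5 degrees / 120 = -0.0042.

Emit:
run_rows:
  increments:
    - {"rz": -0.0042, "ty": 0.0008, "tz": 0.0467, "aperture": 50}
    - {"rz": -0.0042, "ty": 0.0008, "tz": 0.0733, "aperture": 50}
    - {"rz": -0.0042, "ty": 0.0008, "tz": 0.0927, "aperture": 50}
    - {"rz": -0.0042, "ty": 0.0008, "tz": 0.0927, "aperture": 50}

```text
time: 6.7
tool_pos: [511.3, 309.1, 13.1]
tcp_rot: [-179.9, 39.9, -173.5]
ft_force: [0.3, -0.3, 1.0]
finger_gap: 50.2
grip_force: 0.0
```

Run:
```python
from h import *
from bench import r
go(tcp((499,308.2,28),6.4,50),6.4,50)
s=r.snapshot("side");cv2.imwrite("pics/s2.png",cv2.resize(s["pixels"][150:300,170:330],None,fx=4,fy=4))
```

```text
[-0.1 -0.1  0.1 -0.1  0.5 -0.4]
```

Emit:
run_rows:
  increments:
    - {"aperture": 10}
    - {"aperture": 10}
    - {"aperture": 10}
    - {"aperture": 10}
    - {"aperture": 10}
    - {"aperture": 10}
  grip_n: 80

```text
time: 7.5
tool_pos: [511.9, 310.1, 14.3]
tcp_rot: [-179.9, 40.0, -173.4]
ft_force: [-3.9, -1.8, 6.4]
finger_gap: 18.7
grip_force: 78.1
```

View pics/s2.png

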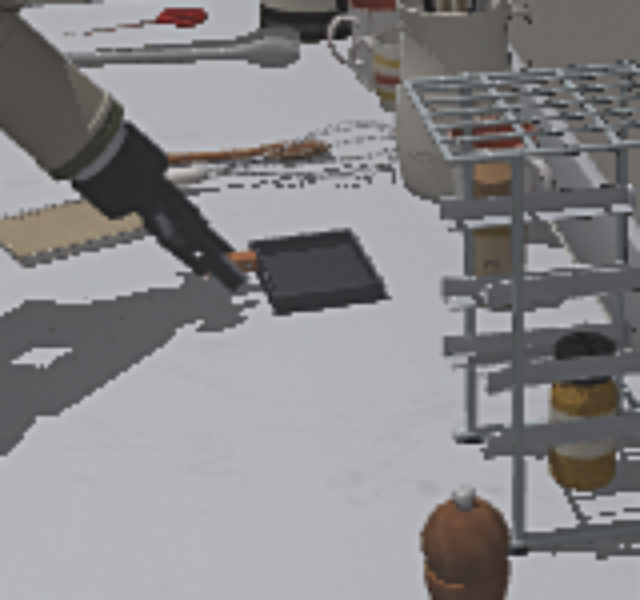

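The gripper holds the handle (gap 18.7, 78 N). Now I'll lift it.

Run:
```python
from h import *
go((512,310,75),6.4,50);go((520,280,160),6.4,50)
```

```text
[  0.    0.    0.2 -39.1  -0.2 -46.4]
[   0.     0.     0.2  -97.3  -31.1 -108.5]
```

To row units: -108 mm / 750 = -0.144, -97 mm / 750 = -0.1293.

Emit:
run_rows:
  increments:
    - {"tx": -0.0133, "tz": -0.016, "aperture": 10}
    - {"tx": -0.052, "tz": -0.0613, "aperture": 10}
    - {"tx": -0.0933, "ty": -0.02, "tz": -0.1067, "aperture": 10}
    - {"tx": -0.1293, "ty": -0.0413, "tz": -0.144, "aperture": 10}
    - {"tx": -0.1293, "ty": -0.0413, "tz": -0.144, "aperture": 10}

```text
time: 8.12
tool_pos: [521.9, 280.2, 163.4]
tcp_rot: [179.9, 40.3, -173.6]
ft_force: [-0.9, 0.8, -2.4]
finger_gap: 18.6
grip_force: 78.7
```

Run:
```python
from h import *
from bench import r
print(r.sense()['joint_pos'].round(1))
go((520,150,165),3,50);go((520,0,165),1,50);go((520,-80,150),.8,50)
```

```text
[ 33.7 -20.8 127.9 -27.9  39.3 -46.3]
[   2.3    0.3    2.6   11.5 -129.2  -12. ]
[   3.6    0.3    4.1   24.3 -278.2  -23.1]
[ 3.700e+00  3.000e-01  4.300e+00  4.080e+01 -3.578e+02 -1.750e+01]
```

To row units: -358 mm / 750 = -0.4773, -345 mm / 750 = -0.46, 4.3 degrees / 120 = 0.0358.

Emit:
run_rows:
  increments:
    - {"rx": 0.0083, "rz": 0.0083, "tx": 0.0133, "ty": -0.0733, "tz": -0.02, "aperture": 10}
    - {"rx": 0.0167, "rz": 0.0167, "tx": 0.02, "ty": -0.1533, "tz": -0.0267, "aperture": 10}
    - {"rx": 0.0208, "rz": 0.025, "tx": 0.0253, "ty": -0.2333, "tz": -0.0333, "aperture": 10}
    - {"rx": 0.025, "rz": 0.0292, "tx": 0.032, "ty": -0.3133, "tz": -0.0373, "aperture": 10}
    - {"rx": 0.03, "rz": 0.0333, "tx": 0.0387, "ty": -0.3933, "tz": -0.0427, "aperture": 10}
    - {"rx": 0.0308, "ry": 0.0025, "rz": 0.0358, "tx": 0.0453, "ty": -0.46, "tz": -0.0453, "aperture": 10}
    - {"rx": 0.0308, "ry": 0.0025, "rz": 0.0358, "tx": 0.048, "ty": -0.4773, "tz": -0.0453, "aperture": 10}
    - {"rx": 0.0308, "ry": 0.0025, "rz": 0.0358, "tx": 0.048, "ty": -0.4773, "tz": -0.0453, "aperture": 10}

```text
time: 9.12
tool_pos: [510.2, -82.6, 159.6]
tcp_rot: [-179.8, 39.4, -179.2]
ft_force: [-0.1, -0.1, -2.3]
finger_gap: 18.7
grip_force: 79.4
```

Run:
```python
from h import *
from bench import r
import pickle
print(r.sense()['joint_pos'].round(1))
d={n:r.snapshot(n) for n in("scene","side","wrist")};pickle.dump(d,open("s3.pkl","wb"))
a=cv2.resize(d["scene"]["pixels"][150:290,190:310],None,fx=3.3,fy=3.3,interpolation=cv2.INTER_CUBIC)
b=cv2.resize(d["side"]["pixels"][150:300,240:370],None,fx=3,fy=3,interpolation=cv2.INTER_CUBIC)
c=np.zeros((600,800,3),np.uint8);c[:a.shape[0],:a.shape[1]]=a;c[:b.shape[0],400:400+b.shape[1]]=b[:,:400]
cv2.imwrite("pics/c3.png",cv2.convertScaleAbs(c,alpha=1.4));cv2.imwrite("pics/w3.png",d["wrist"]["pixels"])
```

```text
[ -27.   -42.7  141.8   23.6   47.3 -128.6]
```

View pics/c3.png

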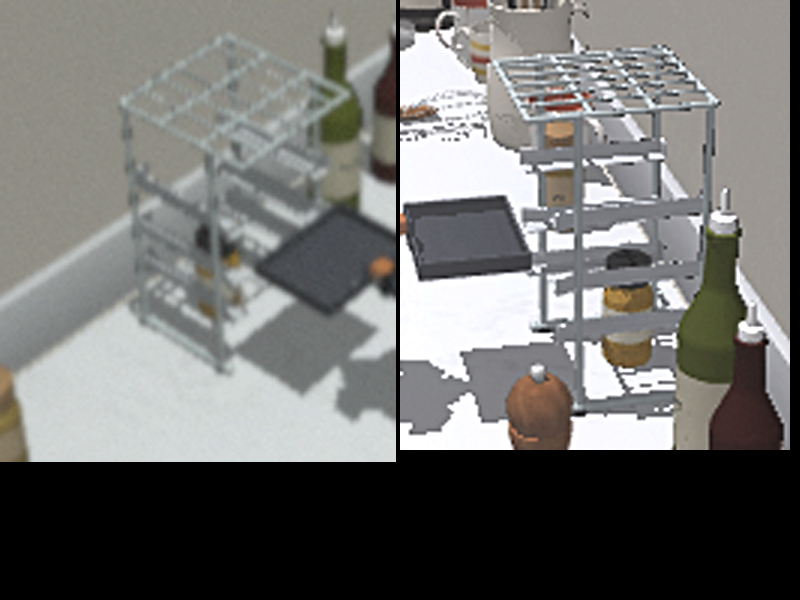

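View pics/w3.png

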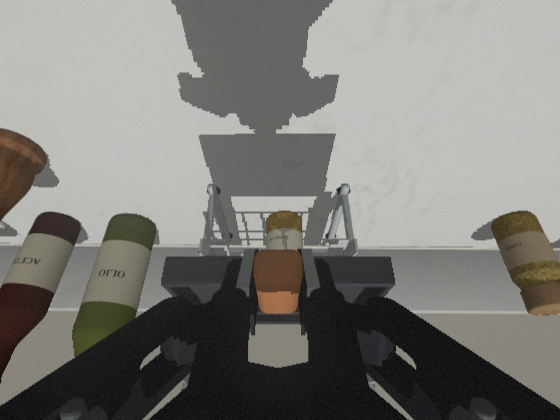

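c3 shows the tray just in front of the rack's mid rails. w3 (seen from below, upside down) shows rack feet at (213,190) and (346,190). The pan's lower near edge runs from (164,257) to (393,257), centred with the rack.

Run:
```python
from h import *
from bench import r
import pickle
s=pickle.load(open("s3.pkl","rb"));w=s["wrist"]
for p in((213,190),(346,190)):print("foot",plane(w,*p,0).round(1))
st=r.sense();T=st["tool_pos"];print(T,st["tcp_rot"])
for p in((164,257),(393,257)):print("pan",plane(w,*p,T[2]-14).round(1))
# front edge of grid, tri in both
f=3.3
for a,b in (((212,155),(522,118)),((350,93),(493,60))):
    pa=(190+a[0]/f,150+a[1]/f);print("scene",plane(s["scene"],*pa,292).round(1))
for b in((522,118),(493,60),(718,104),(660,48)):
    print("side",plane(s["side"],240+(b[0]-400)/3,150+b[1]/3,292).round(1))
```

```text
foot [ 671.6 -156.6    0. ]
foot [668.6   1.8  -0. ]
[510.98742426 -80.42436185 160.84262441] [-179.77594249   39.55679449 -178.9497284 ]
pan [ 531.6 -146.4  146.8]
pan [528.8 -15.1 146.8]
scene [656.1   3.1 292. ]
scene [ 624.6 -158.9  292. ]
side [ 625.9 -153.4  292. ]
side [625.8   1.1 292. ]
side [ 792.  -159.1  292. ]
side [785.1  -1.8 292. ]
```

Feet are 158 mm apart, mid y = -77.4, yaw about 1°. The pan is centred on the rack axis and its width measures 131 mm. Rack origin is about (733,-76.5). I'll lower to just above the mid ledges and start the insertion.

Run:
```python
from h import *
L=lambda x:-76.5+(x-733)*np.tan(np.radians(1))
for x in(511,530,560): go((x,L(x),146),1,50)
```

```text
[-0.2 -0.4  0.   9.4  0.1 11.5]
[-0.2 -0.4  0.  -5.2  0.1 23.6]
[ -0.2  -0.4   0.  -28.3   0.2  42.7]
```

To row units: 42.5 mm / 750 = 0.0567, 33 mm / 750 = 0.044, -0.4 degrees / 120 = -0.0033.

Emit:
run_rows:
  increments:
    - {"rx": -0.0017, "ry": -0.0033, "tx": 0.0125, "tz": 0.0153, "aperture": 10}
    - {"rx": -0.0017, "ry": -0.0033, "tx": 0.0125, "tz": 0.0153, "aperture": 10}
    - {"rx": -0.0017, "ry": -0.0033, "tx": -0.0067, "tz": 0.0313, "aperture": 10}
    - {"rx": -0.0017, "ry": -0.0033, "tx": -0.0227, "tz": 0.044, "aperture": 10}
    - {"rx": -0.0017, "ry": -0.0033, "tx": -0.0373, "tz": 0.0567, "aperture": 10}
    - {"rx": -0.0017, "ry": -0.0033, "tx": -0.0373, "tz": 0.0567, "aperture": 10}

```text
time: 10.02
tool_pos: [560.8, -79.9, 147.8]
tcp_rot: [-179.9, 40.1, -178.8]
ft_force: [-1.0, 0.1, -2.5]
finger_gap: 18.7
grip_force: 79.2
```

Run:
```python
from h import *
from bench import r
import pickle
L=lambda x:-76.5+(x-733)*np.tan(np.radians(1))
print(r.sense()['joint_pos'].round(1))
for x in(590,620,650): go((x,L(x),145),1,50)
d={n:r.snapshot(n) for n in("scene","side")}
a=cv2.resize(d["scene"]["pixels"][150:290,190:310],None,fx=3.3,fy=3.3,interpolation=cv2.INTER_CUBIC)
b=cv2.resize(d["side"]["pixels"][160:280,260:360],None,fx=4,fy=4,interpolation=cv2.INTER_CUBIC)
c=np.zeros((480,800,3),np.uint8);c[:a.shape[0],:a.shape[1]]=a;c[:b.shape[0],400:]=b
cv2.imwrite("pics/c4.png",cv2.convertScaleAbs(c,alpha=1.4))
```

```text
[ -23.2  -29.6  135.6   24.7   39.1 -128.7]
[  0.    0.1   0.1 -20.5   0.3  20.9]
[  0.    0.1   0.1 -43.5   0.3  40.3]
[  0.    0.1   0.1 -66.4   0.2  59.6]
```

View pics/c4.png

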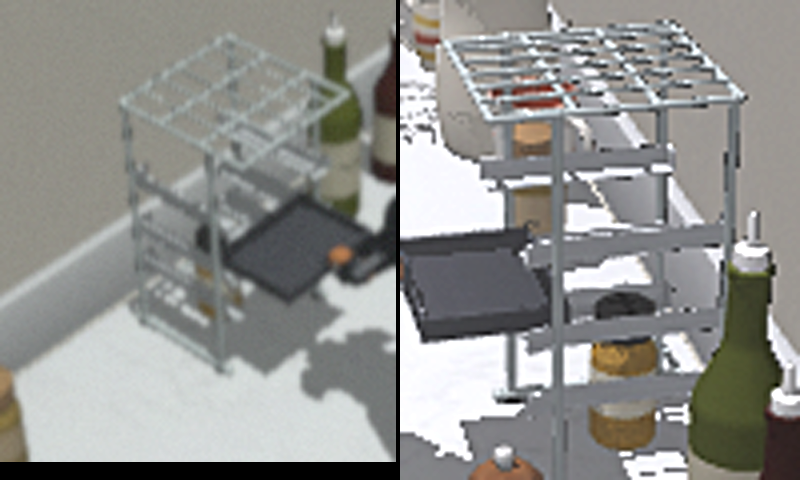

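c4 shows the tray's front entering the mouth at the middle rail level, with its near front corner at about (553,320). I'll check the height by projecting expected points before going on.

Run:
```python
from h import *
from bench import r
s=r.snapshot("side");im=s["pixels"];P=np.linalg.inv(np.array(s["pose"]))
def pj(X):
    c=P[:3,:3]@X+P[:3,3];return np.array([s["cx"]+s["fx"]*c[0]/-c[2],s["cy"]-s["fy"]*c[1]/-c[2]])
a=np.radians(1);Rz=np.array([[np.cos(a),-np.sin(a),0],[np.sin(a),np.cos(a),0],[0,0,1]]);O=np.array([733,-76.5,0])
st=r.sense();print(st["tool_pos"],st["ft_force"])
To=st["tool_pos"]+Rz@[71,0,-14];print("tray",To,(Rz.T@(To-O)).round(1))
u0,v0,f=290,205,10
C=cv2.convertScaleAbs(cv2.resize(im[v0:v0+55,u0:u0+75],None,fx=f,fy=f,interpolation=cv2.INTER_CUBIC),alpha=1.3)
def mark(X,col):
    p=((pj(X)-[u0,v0]+.5)*f).astype(int);cv2.circle(C,tuple(int(i) for i in p),4,col,-1)
for z in(123,140):
  for x in(-85,-65,-20,20): mark(O+Rz@[x,-70,z],(0,0,255))
for z in(0,16):
  for x in(-50,50): mark(To+Rz@[x,-65,z],(0,255,0))
mark(To+Rz@[50,65,16],(0,255,0))
cv2.imwrite("pics/c5.png",C)
```

```text
[559.80018322 -80.33594015 147.22647679] [ 0.11393962 -0.36939243 -1.49194378]
tray [630.78936958 -79.09681929 133.22647679] [-102.2   -0.8  133.2]
```

View pics/c5.png

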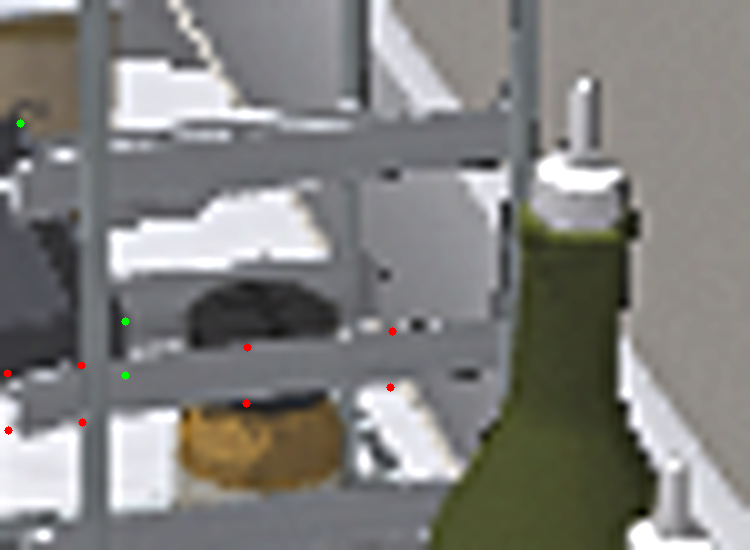

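Projections agree with the picture: the tray's lower edge is hidden behind the near mid-rail flange, so it is inside the guide. The rails sit about 3 mm farther in x (rack x≈736). I'll continue the insertion.

To row units: -59 mm / 750 = -0.0787, -53 mm / 750 = -0.0707.

Emit:
run_rows:
  increments:
    - {"tx": -0.0133, "tz": 0.0133, "aperture": 10}
    - {"tx": -0.0273, "tz": 0.028, "aperture": 10}
    - {"tx": -0.0427, "tz": 0.04, "aperture": 10}
    - {"tx": -0.058, "tz": 0.0533, "aperture": 10}
    - {"tx": -0.0707, "tz": 0.064, "aperture": 10}
    - {"tx": -0.0787, "tz": 0.0707, "aperture": 10}
    - {"tx": -0.0787, "tz": 0.0707, "aperture": 10}

```text
time: 11.05
tool_pos: [639.4, -79.5, 144.9]
tcp_rot: [-179.9, 40.1, -178.9]
ft_force: [1.1, -0.1, -1.2]
finger_gap: 18.5
grip_force: 79.4
```

Run:
```python
from h import *
from bench import r
L=lambda x:-76.5+(x-733)*np.tan(np.radians(1))
for z in (145,140): 
  for x in(650,662): go((x,L(x),z),1,50)
```

```text
[-0.1  0.1  0.  -8.2  1.4  6.7]
[ -0.1   0.1   0.  -17.4   1.4  14.5]
[-0.1  0.1  0.  -5.   1.4 10.6]
[ -0.1   0.1   0.  -14.1   1.4  18.3]
```

To row units: -15 mm / 750 = -0.02, 14.5 mm / 750 = 0.0193.

Emit:
run_rows:
  increments:
    - {"tx": -0.0107, "ty": 0.0007, "tz": 0.0093, "aperture": 10}
    - {"tx": -0.02, "ty": 0.0013, "tz": 0.0173, "aperture": 10}
    - {"tx": -0.0173, "ty": 0.0013, "tz": 0.0193, "aperture": 10}
    - {"tx": -0.0173, "ty": 0.0013, "tz": 0.0193, "aperture": 10}

```text
time: 11.55
tool_pos: [658.3, -78.1, 141.2]
tcp_rot: [-179.9, 40.0, -179.0]
ft_force: [-0.2, -0.3, -2.3]
finger_gap: 18.7
grip_force: 79.4
```

Emit:
run_rows:
  increments:
    - {"tx": -0.0031, "tz": 0.0025, "aperture": 10}
    - {"tx": -0.0031, "tz": 0.0025, "aperture": 10}

```text
time: 11.8
tool_pos: [661.8, -78.3, 142.2]
tcp_rot: [-179.9, 40.1, -178.9]
ft_force: [-1.1, 0.3, -1.3]
finger_gap: 19.1
grip_force: 79.4
```

To row units: 3.4 mm / 750 = 0.0045, -1.6 mm / 750 = -0.0021.

Emit:
run_rows:
  increments:
    - {"tx": -0.0021, "tz": 0.0045, "aperture": 10}
    - {"tx": -0.0021, "tz": 0.0045, "aperture": 10}

```text
time: 12.05
tool_pos: [664.0, -78.5, 140.1]
tcp_rot: [-179.9, 39.9, -178.9]
ft_force: [-27.1, -2.8, 13.3]
finger_gap: 18.8
grip_force: 83.1
```

Emit:
run_rows:
  increments:
    - {"tx": -0.0021, "tz": 0.0017, "aperture": 10}
    - {"tx": -0.0021, "tz": 0.0017, "aperture": 10}

```text
time: 12.3
tool_pos: [664.5, -78.5, 139.8]
tcp_rot: [-179.9, 39.8, -178.8]
ft_force: [-62.3, -3.2, 33.7]
finger_gap: 18.8
grip_force: 88.8
```

The tray is on the back stops and the ledges: there is reaction force, and the position matches the prediction within about 1.5 mm. I'll relax the press, open a little, retreat and check.

The rows are not in the units I measure in: shifts go in shares of 750 mm and turns go in shares of 120 degrees. I convert before sending: -1.8 mm / 750 = -0.0024, 1.6 mm / 750 = 0.0021.

Emit:
run_rows:
  increments:
    - {"tx": 0.0021, "tz": -0.0024, "aperture": 10}
    - {"tx": 0.0021, "tz": -0.0024, "aperture": 10}

```text
time: 12.55
tool_pos: [664.1, -78.5, 140.3]
tcp_rot: [-179.9, 40.0, -178.9]
ft_force: [-10.1, -3.4, -0.4]
finger_gap: 18.5
grip_force: 80.7
```

Emit:
run_rows:
  increments:
    - {"aperture": 60}
    - {"aperture": 60}
    - {"aperture": 60}
    - {"aperture": 60}
    - {"tz": -0.0267, "aperture": 60}
    - {"tz": -0.0667, "aperture": 60}
    - {"tz": -0.1067, "aperture": 60}
    - {"tz": -0.1067, "aperture": 60}

```text
time: 13.55
tool_pos: [614.1, -79.5, 205.2]
tcp_rot: [-179.8, 40.3, -178.9]
ft_force: [-0.3, -0.5, 0.1]
finger_gap: 60.3
grip_force: 0.0
```

Run:
```python
from h import *
from bench import r
print(r.sense()['ft_force'])
s=r.snapshot("side");t=r.snapshot("scene")
a=cv2.resize(t["pixels"][150:290,190:310],None,fx=3.3,fy=3.3,interpolation=cv2.INTER_CUBIC)
b=cv2.resize(s["pixels"][160:280,260:360],None,fx=4,fy=4,interpolation=cv2.INTER_CUBIC)
c=np.zeros((480,800,3),np.uint8);c[:a.shape[0],:a.shape[1]]=a;c[:b.shape[0],400:]=b
cv2.imwrite("pics/c6.png",cv2.convertScaleAbs(c,alpha=1.4))
for n,q in(("side",s),("scene",t)):
    h=cv2.cvtColor(q["pixels"],cv2.COLOR_BGR2HSV);m=((h[...,0]<14)&(h[...,1]>150)&(h[...,2]>110)).astype(np.uint8)
    for k in cv2.findContours(m,0,2)[0]:
        if cv2.contourArea(k)>8:
            x,y,w,hh=cv2.boundingRect(k);print(n,(x,y,w,hh),plane(q,x+w/2,y+hh/2,152).round(1))
```

```text
[-0.32615317 -0.49836987  0.06089374]
side (331, 370, 29, 22) [ 639.  -656.4  152. ]
```

View pics/c6.png

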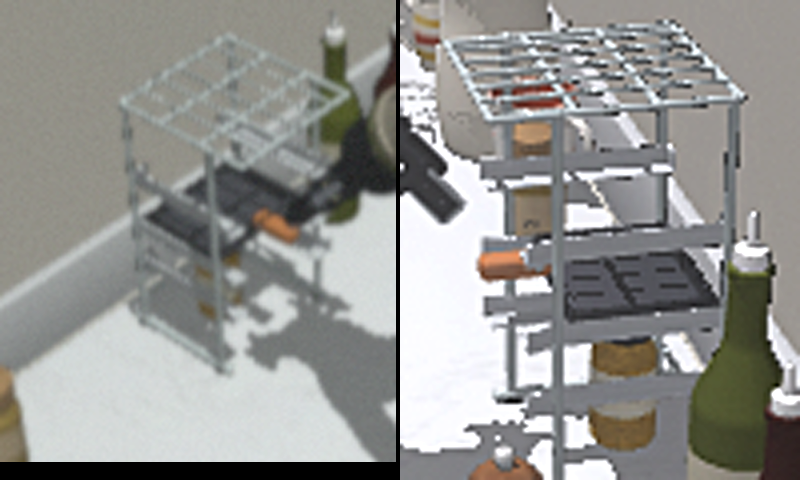

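c6 shows the tray level on the mid rails above the jar, with its handle end at about (479,263) on the side crop. I'll check numerically that it is home.

Run:
```python
from h import *
from bench import r
s=r.snapshot("side");h=cv2.cvtColor(s["pixels"],cv2.COLOR_BGR2HSV)
m=((h[...,0]<20)&(h[...,1]>100)&(h[...,2]>60)).astype(np.uint8);m[:215]=0;m[235:]=0;m[:,:270]=0;m[:,310:]=0
x,y,w,hh=cv2.boundingRect(m);print(x,y,w,hh)
# near (-y) end edge of handle, z mid: solve on vertical plane y=-88
def yp(u,v,Y):
    o,d=ray(s,u,v);return (o+d*(Y-o[1])/d[1]).round(1)
print("end",yp(x,y+hh/2,-80)); 
k=lambda a,b:(260+(a-402)/4,160+(b-2)/4)
print("mid rail front near",yp(*k(527,340),-147),"low",yp(*k(525,402),-147),"top",yp(*k(527,255),-147))
print("mid rail front far",yp(*k(484,245),-8), "post",yp(*k(558,350),-154))
```

```text
280 223 18 7
end [634.  -80.  154.4]
mid rail front near [ 652.  -147.   131.2] low [ 650.  -147.    84.4] top [ 652.7 -147.   193.3]
mid rail front far [647.7  -8.  137.7] post [ 671.4 -154.   125.2]
```

The handle end is at x=634, against 634 expected for a home tray, and the height agrees. Nothing is touching the robot, so I'm handing in.

```bash
python3 -c "
from bench import r
print(r.hand_in())"
```

```text
the job is handed in; nothing more can be done
None
```

The tray is level on the middle rails (126 mm) above the jar, handle to the front and measured home against the back stops; the job is handed in, and hand-in returned no verdict.

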